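# Put the labware back in its matching holders

## Task

Put each of the four pieces of labware into the low white holder whose outline matches it in shape and size: the round amber bottle in the large round holder, the small jar in the small round one, the square bottle in the square one, and the tip box in the oblong one. Each must end standing upright, flat on the floor of its own holder, inside the rim; keep them upright throughout and set them down rather than dropping them. Leave the glass beaker and the measuring cylinder where they stand.

Things in the scene. Friction and masses are not known exactly. Their poses are not given: they have to be found in the camera images.
- bottle: Round amber glass bottle with a black screw cap, 112 mm high, 0.2 to 0.45 kg. Body 68 mm in diameter up to 58 mm high, sloping in to a neck 30 mm in diameter at 74 mm; cap 36 mm in diameter from 84 to 112 mm, good to grip. Stands upright on the bench; origin at the centre of its underside, z up.
- jar: Small round amber jar with a black lid, 62 mm high, under 0.2 kg. Body 44 mm in diameter; lid 46 mm in diameter from 44 to 62 mm. Stands upright on the bench; origin at the centre of its underside, z up.
- square_bottle: Square white plastic bottle with a round black cap, 98 mm high, under 0.3 kg. Body 48 x 48 mm (sides along its x and y), 62 mm high; neck 26 mm in diameter; cap 32 mm in diameter from 72 to 98 mm, good to grip. Stands upright on the bench; origin at the centre of its underside, z up.
- tip_box: Oblong closed pipette-tip box, grey with a white top, 54 mm high, under 0.25 kg: 92 mm long along its x, 58 mm wide along its y (grip it across the width; from 34 mm up the white top is 2 mm narrower). Stands upright on the bench; origin at the centre of its underside, z up.
- large_round_holder: Large round holder for the bottle: 92 mm outside, 84 mm inside diameter. White plastic, fixed to the bench, open on top: 16 mm high overall, walls 4 mm thick, floor 4 mm thick (so a thing standing in it has its underside 4 mm above the bench). Origin at the centre of its underside, z up.
- small_round_holder: Small round holder for the jar: 68 mm outside, 60 mm inside diameter. White plastic, fixed to the bench, open on top: 16 mm high overall, walls 4 mm thick, floor 4 mm thick (so a thing standing in it has its underside 4 mm above the bench). Origin at the centre of its underside, z up.
- square_holder: Square holder for the square bottle: 72 x 72 mm outside, 64 x 64 mm inside, sides along its x and y. White plastic, fixed to the bench, open on top: 16 mm high overall, walls 4 mm thick, floor 4 mm thick (so a thing standing in it has its underside 4 mm above the bench). Origin at the centre of its underside, z up.
- long_holder: Oblong holder for the tip box: 116 mm long along its x and 82 mm wide along its y outside, 108 x 74 mm inside. White plastic, fixed to the bench, open on top: 16 mm high overall, walls 4 mm thick, floor 4 mm thick (so a thing standing in it has its underside 4 mm above the bench). Origin at the centre of its underside, z up.
- beaker: Glass beaker, loose, 64 mm in diameter, 85 mm high, not to be disturbed. Origin at the centre of its underside.
- cylinder: Slim glass measuring cylinder, loose, 24 mm in diameter and 115 mm high, on a white foot 48 mm in diameter; not to be disturbed. Origin at the centre of its underside.
There are look-alikes about, which are no part of the job. Leave any green look-alike of the tip_box alone.

How it is judged:
At the end, for the whole second after the job is handed in: Each piece is in its own holder: its centre within 13 mm of the holder's centre (seen from above), its underside less than 7 mm above the holder's underside (that is, on the 4 mm floor), upright within 0.1 rad, at rest (under 0.02 m/s) and released (horizontal distance between bottle and large_round_holder below 0.013 m and z of bottle in the frame of large_round_holder below 0.007 m and angle between each of bottle, jar, square_bottle, tip_box's own z axis and vertical below 0.1 rad and linear speed of each of bottle, jar, square_bottle, tip_box below 0.02 m/s and contact force between the fingers and bottle below 0.05 N and horizontal distance between jar and small_round_holder below 0.013 m and z of jar in the frame of small_round_holder below 0.007 m and contact force between the fingers and jar below 0.05 N and horizontal distance between square_bottle and square_holder below 0.013 m and z of square_bottle in the frame of square_holder below 0.007 m and contact force between the fingers and square_bottle below 0.05 N and horizontal distance between tip_box and long_holder below 0.013 m and z of tip_box in the frame of long_holder below 0.007 m and contact force between the fingers and tip_box below 0.05 N); the robot touches nothing.
It fails at once if the beaker or the measuring cylinder is moved by more than 30 mm or tilted by more than 0.35 rad (distance of any of beaker, cylinder from where it was at the start of the episode above 0.03 m or angle between any of beaker, cylinder's own z axis and vertical above 0.35 rad).
It fails at once if a piece of labware is tilted by more than 0.6 rad (angle between any of bottle, jar, square_bottle, tip_box's own z axis and vertical above 0.6 rad).
It fails at once if a piece of labware is dropped or thrown: faster than 0.7 m/s (a fall of 25 mm) while the fingers do not hold it ((linear speed of bottle above 0.7 m/s and contact force between the fingers and bottle below 0.05 N) or (linear speed of jar above 0.7 m/s and contact force between the fingers and jar below 0.05 N) or (linear speed of square_bottle above 0.7 m/s and contact force between the fingers and square_bottle below 0.05 N) or (linear speed of tip_box above 0.7 m/s and contact force between the fingers and tip_box below 0.05 N)).
It also fails if it takes over 96 s, if anything falls off the work surface, if the arm or the gripper's body presses on something with over 40 N, if the wrist force passes 120 N, or if a joint passes its speed limit or range.

## Robot

A 6-joint arm with a two-finger parallel gripper is mounted at the origin on the work surface. World frame = base frame: x ahead of the robot, y to its left, z up, the work surface at z = 0. Lengths are in m, angles in rad, forces in N, time in s.
With the tool pointing down it reaches from about 0.275 to 0.85 m from the base axis. Payload 5.2 kg.
Tool frame: the origin (TCP) lies on the centre line of the jaws, within the pads' length; the fingertips stand 14 mm ahead of it and the grasp point (between the pads) lies 5 mm behind it; z points along the fingers, y is the line along which they close (so a half turn about z gives the same grasp; the last joint's range is limited). The gripper opens to 85 mm and grips with 20 to 120 N. Pads are 22 mm wide; open, the fingers measure 114 mm over their backs; the gripper's body (76 mm by 85 mm) begins 54 mm behind the grasp point. The pads swing forward as they close: fully open they stand 13 mm farther back than shut.
Start: joints at [-1.46, 0.259, 1.535, -0, 1.348, -0.203], TCP at [0.17, -0.523, 0.245] pointing down, gripper open.
Joint ranges: [-3.14, 3.14], [-0.91, 2.08], [0.19, 2.58], [-1.22, 4.36], [0.22, 2.71], [-3.12, 3.12]. Speed limits (rad/s): [2.57, 2.57, 3.14, 3.14, 3.14, 3.14].

## Interface

Orientations are given as a unit quaternion [x, y, z, w].
In Python, from bench import get_state, read_camera, close_job gives the robot as it stands.
- The arm moves only by the tool carry_out, never from a script. Its argument "deltas" is a list of rows, each a list of 7 numbers: the shift along the tool's x, y, z in m, then the turn, a rotation vector about the tool's x, y, z in rad, then the finger opening in m, from 0 to 0.0854. A call has 1 to 8 rows; each row is the pose to reach, as a shift and turn from the pose commanded when the call began, along the tool's axes at that moment; what a row does not reach only later rows make up. A row lasts 1/10 s, in which the tool goes at most 50 mm and 8.59 degrees, less where a joint would pass 70% of its speed; a pose out of reach is approached as far as the arm can. A call with a gripper value outside its range is refused whole. The fingers move at their own pace and stop on an object; "grip_force" is the grip in N (left out, the last holds). Time passes only in rows, so rows that repeat a pose let the fingers close. It gives the time, the measured TCP pose, the force, the opening and the grip force at its end, in the units of the state.
- get_state(): the state, without advancing time (a new reading comes with each control period).
- read_camera(name): name is "side" or "top"; returns a dict with "frame" (384x512x3 uint8, red, green, blue), "depth" (384x512 float32, m along the optical axis (not along the pixel's ray), 0 where there is no reading), "intrinsics" (3x3 intrinsics, pixels), "R" (3x3) and "t" (3): a world point X has camera coordinates R X + t. Camera axes: x right, y down, z forward; pixel columns grow to the right and rows downward; lengths in m; the calibration is good to about 2 mm. A picture is of the moment at which its call begins.
- close_job(): hands the job in; it is judged then, once.
The state is a dict: "t": time; "joint_positions": joint angles; "dq": joint speeds; "joint_efforts": joint torques, N m; "position": TCP position; "tcp_rot": TCP orientation; "force": force on the tool from outside, world axes, zero at the start; "ft_torque": the same for the moment, N m; "opening": finger opening in m; "grip_force": force on a finger pad.
Only numpy, scipy, OpenCV 4.12 (cv2) and the standard library are available. Lean on these libraries where they do the work, as an engineer would, in place of code of your own. Each camera call takes 0.05 s, during which the arm holds its last target. There are 200 camera calls.

## Working session

There is one attempt and no reset: what is moved stays moved. The work goes in short steps, Python scripts to look and compute and a tool call to move; the robot and the scene stay as the last step left them, time stands still between calls to the robot, and variables do not carry over. Pictures are saved under pics/ and viewed, at most 14 in all, crops included, and the job is handed in when it is done.

Besides the shell and the picture viewer there is one more tool, called as name(argument=value, ...), one argument or row to a line, values as JSON. carry_out: Moves the arm, as the interface text tells. Its arguments: {"type":"object","properties":{"deltas":{"type":"array","items":{"type":"array","items":{"type":"number"}}},"grip_force":{"type":"number"}},"required":["deltas"]}

```bash
mkdir -p pics; ls; python3 - <<'E'
from bench import *
import cv2,numpy as np
print(get_state())
for n in("top","side"):
    c=read_camera(n); np.savez(f"{n}.npz",**c)
    cv2.imwrite(f"pics/{n}0.png",cv2.resize(c["frame"][...,::-1],(800,600),interpolation=cv2.INTER_CUBIC))
    print(n,c["intrinsics"],c["R"],c["t"])
E
```

```text
pics
{'t': 0.0, 'joint_positions': array([-1.45978342e+00,  2.59341633e-01,  1.53610837e+00, -6.50184832e-06,
        1.34798524e+00, -2.02809062e-01]), 'dq': array([-0.00082611, -0.00028724, -0.00112682,  0.00206297, -0.00057048,
        0.00140224]), 'joint_efforts': array([-1.46477032e-03, -4.46038413e+01, -2.90573555e+01, -6.47622292e-04,
        1.17222872e-02,  1.75605527e-05]), 'position': array([ 0.16974076, -0.52261626,  0.24446525]), 'tcp_rot': array([ 9.87714177e-01,  1.56268536e-01,  3.91041356e-05, -9.20467381e-04]), 'force': array([-0.76074788, -0.01684685, -0.99029742]), 'ft_torque': array([-0.02827521,  0.01424686, -0.05846996]), 'grip_force': 0.0, 'opening': 0.08537977768794924}
top [[486.85766056   0.         255.48112561]
 [  0.         486.85766056 191.9224637 ]
 [  0.           0.           1.        ]] [[ 0.01355571 -0.99989373  0.00536313]
 [-0.99870397 -0.01380234 -0.04898859]
 [ 0.04905741 -0.0046921  -0.99878494]] [-0.00880602  0.46542761  1.26277493]
side [[435.59732447   0.         254.59462614]
 [  0.         435.59732447 200.00603111]
 [  0.           0.           1.        ]] [[-0.91955476 -0.3921223  -0.02567391]
 [-0.17742532  0.47259469 -0.86323491]
 [ 0.35062702 -0.78923657 -0.50414912]] [0.42178018 0.13031454 1.03038238]
```

View pics/top0.png

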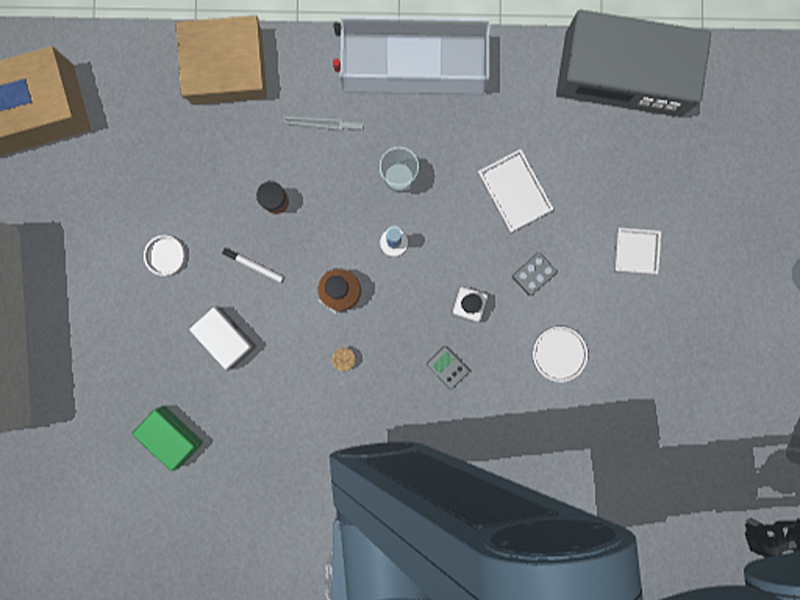

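View pics/side0.png

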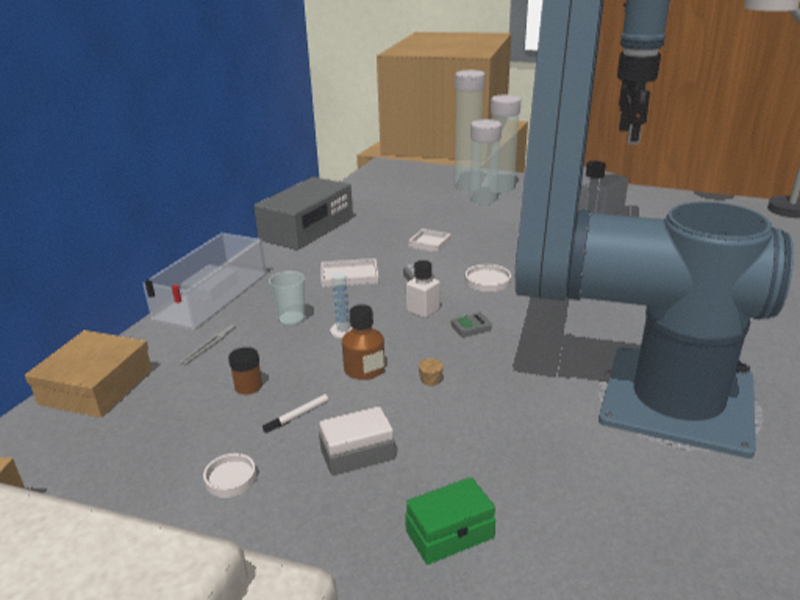

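The top view shows the following, in 800x600 picture pixels:
- **Pieces:** jar (272,196), amber bottle (338,289), square bottle (471,303).
- **Tip box candidates:** the grey and white box (221,338) and the green box (167,438). The grey/white one fits, because its body is grey and its top is white.
- **Holders:** small round (165,255), large round (560,354), square (638,251), oblong (516,191).
- **Leave alone:** beaker (399,169), cylinder (394,240).

The side view agrees with all of these.

```bash
cat > h.py <<'E'
import numpy as np,cv2
from scipy.spatial.transform import Rotation as Ro
def cast(c,uv,z):
    uv=np.asarray(uv,float).reshape(-1,2);R,t,K=c["R"],c["t"],c["intrinsics"]
    d=np.c_[uv,np.ones(len(uv))]@np.linalg.inv(K).T@R; o=-R.T@t
    return (o+d*((z-o[2])/d[:,2])[:,None])
def world(c):
    D=c["depth"];v,u=np.indices(D.shape);K=c["intrinsics"]
    p=np.stack([(u-K[0,2])/K[0,0]*D,(v-K[1,2])/K[1,1]*D,D],-1)
    return (p-c["t"])@c["R"]
def go(x,y,z,yaw=None):
    """tool-frame shift and turn to reach world xyz; yaw = direction of jaw line (rad)"""
    from bench import get_state
    s=get_state();R=Ro.from_quat(s["tcp_rot"]);M=R.as_matrix()
    d=R.inv().apply(np.array([x,y,z])-s["position"])
    cur=np.arctan2(M[1,1],M[0,1])
    if yaw is None: yaw=cur
    dy=(yaw-cur+np.pi/2)%np.pi-np.pi/2
    T=Ro.from_euler("z",cur+dy)*Ro.from_matrix([[0,1,0],[1,0,0],[0,0,-1]])
    print("shift",d.round(4),"turn",(R.inv()*T).as_rotvec().round(3),"q6",s["joint_positions"][5].round(2),"jaw",round(cur,3))
E
python3 - <<'E'
from h import *
c=dict(np.load("top.npz"));P=world(c);im=c["frame"].astype(int)
mx,mn=im.max(2),im.min(2);white=mn>190;black=mx<75
S=.64
it={"bottle":(338,289,.112,black,26),"jar":(272,196,.062,black,26),"sq":(471,303,.098,black,20),"box":(221,338,.054,white,40),
"LR":(560,354,.016,mn>150,40),"SR":(165,255,.016,mn>150,36),"SQ":(638,251,.016,mn>150,36),"LO":(516,191,.016,mn>150,50)}
for n,(u,v,h,m,r) in it.items():
    w=np.zeros_like(m);u0,v0,r=int(u*S),int(v*S),int(r*S);w[v0-r:v0+r,u0-r:u0+r]=1
    k=(m&w).astype(np.uint8);cs,_=cv2.findContours(k,0,2);ct=max(cs,key=cv2.contourArea)
    xy=cast(c,cv2.convexHull(ct),h)[:,:2].astype(np.float32)
    ra=cv2.minAreaRect(xy*1000);ci=cv2.minEnclosingCircle(xy*1000)
    # depth-based
    sel=w.astype(bool)&(abs(P[...,2]-h)<(.006)); q=P[sel]
    rd=cv2.minAreaRect((q[:,:2]*1000).astype(np.float32)) if len(q)>5 else None
    f=lambda r:[np.round(a,1) for a in r]
    print(n,"rect",f(ra),"circ",f(ci),"\n    depth",len(q),rd and f(rd),q[:,2].mean().round(4))
x=[("beaker",399,169),("cyl",394,240)]
for n,u,v in x: print(n,cast(c,[u*S,v*S],.03).round(3))
f=c["frame"][...,::-1]
a=cv2.resize(f[180:310,70:200],(600,600),interpolation=cv2.INTER_CUBIC);cv2.imwrite("pics/crop.png",a)
E
```

```text
bottle rect [array([480.6,  92. ]), array([35.3, 27.8]), np.float64(20.9)] circ [array([479.2,  96.1]), np.float64(18.2)] 
    depth 173 [array([480.8,  95.9]), array([33.8, 34.3]), np.float64(43.2)] 0.1121
jar rect [array([627.3, 205.3]), array([53.4, 44.2]), np.float64(64.2)] circ [array([625.7, 206. ]), np.float64(28.1)] 
    depth 260 [array([631.2, 209. ]), array([43.9, 44.8]), np.float64(44.6)] 0.0622
sq rect [array([ 457.5, -115.1]), array([28.4, 29.5]), np.float64(27.1)] circ [array([ 458.9, -114.4]), np.float64(15.9)] 
    depth 131 [array([ 460.3, -115.6]), array([29.6, 30.1]), np.float64(1.1)] 0.0981
box rect [array([398.8, 288.6]), array([87.5, 53. ]), np.float64(43.4)] circ [array([398.7, 289.3]), np.float64(49.3)] 
    depth 769 [array([399.9, 287.9]), array([90.2, 57. ]), np.float64(43.0)] 0.054
LR rect [array([ 379. , -270.4]), array([91. , 88.6]), np.float64(0.3)] circ [array([ 379.1, -270.8]), np.float64(46.5)] 
    depth 190 [array([ 380.3, -270.2]), array([88.6, 89.6]), np.float64(0.3)] 0.0153
SR rect [array([535.5, 394.1]), array([67.1, 66.1]), np.float64(46.1)] circ [array([535.6, 394.6]), np.float64(34.8)] 
    depth 143 [array([536.9, 392.6]), array([66.5, 67.1]), np.float64(3.3)] 0.016
SQ rect [array([ 554.2, -401.3]), array([73.6, 74.5]), np.float64(86.2)] circ [array([ 554.6, -400.9]), np.float64(50.1)] 
    depth 215 [array([ 555.3, -401.1]), array([74.1, 72.7]), np.float64(86.5)] 0.0151
LO rect [array([ 654. , -194.6]), array([118.4,  84.3]), np.float64(28.7)] circ [array([ 653.5, -195.5]), np.float64(70.8)] 
    depth 289 [array([ 654.7, -194.9]), array([116.3,  83.1]), np.float64(29.2)] 0.0155
beaker [[0.683 0.001 0.03 ]]
cyl [[0.564 0.008 0.03 ]]
```

View pics/crop.png

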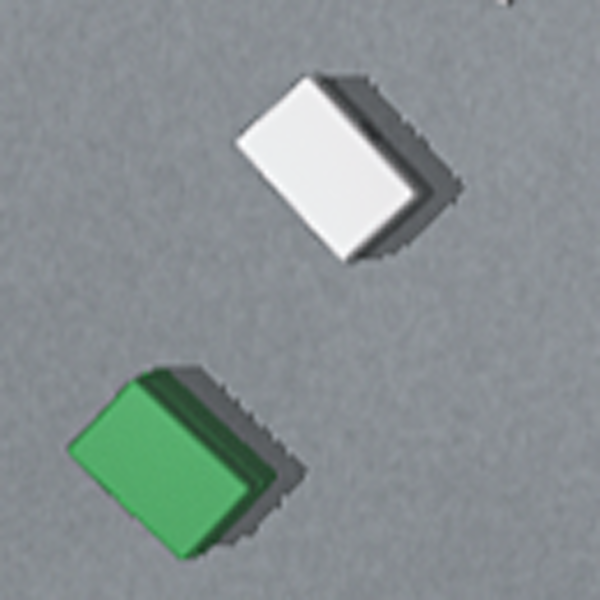

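The crop confirms it: the white-topped box at crop (327,165) is the tip box, and the green one at (160,460) is the look-alike. Next I measure the square bottle's yaw and work out the first move.

```bash
python3 - <<'E'
from h import *
c=dict(np.load("top.npz"));P=world(c)
s=(abs(P[...,2]-.062)<.005)&(np.hypot(P[...,0]-.46,P[...,1]+.115)<.05)
q=P[s];print(len(q),cv2.minAreaRect((q[:,:2]*1000).astype(np.float32)))
go(.46,-.115,.2,np.radians(-10))
E
```

```text
200 ((459.59661865234375, -115.2037582397461), (47.86927795410156, 47.179893493652344), 72.05996704101562)
shift [ 0.4019 -0.2981  0.0452] turn [-1.000e-03 -1.000e-03 -1.082e+00] q6 -0.2 jaw -1.257
```

carry_out(
  deltas=[
    [0.05,-0.037,0.005,0,0,0.08,0.085],
    [0.1,-0.074,0.01,0,0,0.16,0.085],
    [0.15,-0.112,0.015,0,0,0.24,0.085],
    [0.2,-0.149,0.02,0,0,0.32,0.085],
    [0.25,-0.186,0.025,0,0,0.4,0.085],
    [0.3,-0.224,0.03,0,0,0.48,0.085],
    [0.35,-0.26,0.035,0,0,0.56,0.085],
    [0.402,-0.298,0.04,0,0,0.628,0.085],
  ],
  grip_force=40,
)

```text
t: 0.9
position: [0.4014, -0.1962, 0.2131]
tcp_rot: [0.987, -0.158, -0.0, -0.0]
force: [1.6, -1.0, 0.7]
opening: 0.0846
grip_force: 0.0
```

```bash
python3 - <<'E'
from h import *
go(.46,-.1155,.15,np.radians(-108))
E
```

```text
shift [ 0.0304 -0.095   0.0631] turn [-0.     0.    -0.004] q6 1.18 jaw -1.889
```

carry_out(
  deltas=[
    [0,0,0,0,0,0,0.085],
    [0,0,0,0,0,0,0.085],
  ],
)

```text
t: 1.1
position: [0.4011, -0.1968, 0.2131]
tcp_rot: [0.988, -0.154, -0.0, -0.0]
force: [0.6, -0.2, 0.1]
opening: 0.0852
grip_force: 0.0
```

```bash
python3 - <<'E'
from h import *
go(.46,-.1155,.084,np.radians(-108))
E
```

```text
shift [ 0.0314 -0.0954  0.129 ] turn [0.    0.001 0.005] q6 1.17 jaw -1.88
```

carry_out(
  deltas=[
    [0.016,-0.048,0.0,0,0,0.005,0.085],
    [0.0314,-0.0954,0.0,0,0,0.005,0.085],
    [0.0314,-0.0954,0.0,0,0,0.005,0.085],
    [0.0314,-0.0954,0.045,0,0,0.005,0.085],
    [0.0314,-0.0954,0.09,0,0,0.005,0.085],
    [0.0314,-0.0954,0.115,0,0,0.005,0.085],
    [0.0314,-0.0954,0.129,0,0,0.005,0.085],
    [0.0314,-0.0954,0.129,0,0,0.005,0.085],
  ],
)

```text
t: 1.9
position: [0.4579, -0.1183, 0.0823]
tcp_rot: [0.987, -0.16, -0.003, -0.001]
force: [0.2, -0.6, -0.3]
opening: 0.0854
grip_force: 0.0
```

carry_out(
  deltas=[
    [0,0,0,0,0,0,0.04],
    [0,0,0,0,0,0,0.025],
    [0,0,0,0,0,0,0.02],
    [0,0,0,0,0,0,0.02],
    [0,0,0,0,0,0,0.02],
    [0,0,0,0,0,0,0.02],
  ],
  grip_force=40,
)

```text
t: 2.5
position: [0.4608, -0.1174, 0.0854]
tcp_rot: [0.987, -0.159, 0.001, 0.0]
force: [-0.7, 0.9, 5.7]
opening: 0.0306
grip_force: 39.4
```

```bash
python3 - <<'E'
from h import *
go(.555,-.401,.15,np.radians(-93.5))
E
```

```text
shift [ 0.1784  0.2398 -0.0641] turn [ 0.001 -0.002 -0.258] q6 1.41 jaw -1.89
```

carry_out(
  deltas=[
    [0,0,-0.02,0,0,0,0.02],
    [0,0,-0.05,0,0,0,0.02],
    [0.025,0.034,-0.064,0,0,-0.03,0.02],
    [0.055,0.074,-0.064,0,0,-0.08,0.02],
    [0.085,0.114,-0.064,0,0,-0.13,0.02],
    [0.115,0.155,-0.064,0,0,-0.18,0.02],
    [0.145,0.195,-0.064,0,0,-0.23,0.02],
    [0.17,0.229,-0.064,0,0,-0.258,0.02],
  ],
)

```text
t: 3.3
position: [0.55, -0.3902, 0.1479]
tcp_rot: [1.0, -0.03, -0.0, 0.0]
force: [0.1, -0.4, -0.8]
opening: 0.0307
grip_force: 40.2
```

carry_out(
  deltas=[
    [0,0,0,0,0,0,0.02],
    [0,0,0,0,0,0,0.02],
  ],
)

```text
t: 3.5
position: [0.5491, -0.3883, 0.147]
tcp_rot: [1.0, -0.031, -0.001, -0.001]
force: [-0.2, 0.4, -1.5]
opening: 0.0308
grip_force: 40.2
```

```bash
python3 - <<'E'
from h import *
go(.555,-.401,.09,np.radians(-93.5))
E
```

```text
shift [0.0067 0.0124 0.057 ] turn [-0.002  0.002 -0.002] q6 0.85 jaw -1.634
```

carry_out(
  deltas=[
    [0.007,0.0124,0,0,0,0,0.02],
    [0.007,0.0124,0.02,0,0,0,0.02],
    [0.007,0.0124,0.04,0,0,0,0.02],
    [0.007,0.0124,0.05,0,0,0,0.02],
    [0.007,0.0124,0.054,0,0,0,0.02],
    [0.007,0.0124,0.056,0,0,0,0.02],
    [0.007,0.0124,0.057,0,0,0,0.02],
    [0.007,0.0124,0.0575,0,0,0,0.02],
  ],
)

```text
t: 4.3
position: [0.5563, -0.4009, 0.0918]
tcp_rot: [1.0, -0.031, 0.001, 0.001]
force: [0.5, -0.1, -1.7]
opening: 0.0306
grip_force: 40.4
```

carry_out(
  deltas=[
    [0,0,0,0,0,0,0.02],
    [0,0,0,0,0,0,0.02],
  ],
)

```text
t: 4.5
position: [0.5561, -0.4009, 0.0914]
tcp_rot: [1.0, -0.031, 0.0, 0.0]
force: [0.8, 0.2, -0.6]
opening: 0.0309
grip_force: 40.4
```

carry_out(
  deltas=[
    [0,0,0.001,0,0,0,0.02],
    [0,0,0.002,0,0,0,0.02],
    [0,0,0.002,0,0,0,0.02],
  ],
)

```text
t: 4.8
position: [0.5561, -0.4008, 0.0895]
tcp_rot: [1.0, -0.031, 0.0, 0.0]
force: [-1.5, 1.3, 3.3]
opening: 0.0308
grip_force: 40.7
```

carry_out(
  deltas=[
    [0,0,0.0005,0,0,0,0.02],
    [0,0,0.0005,0,0,0,0.04],
    [0,0,0.0005,0,0,0,0.06],
    [0,0,0.0005,0,0,0,0.07],
    [0,0,0.0005,0,0,0,0.07],
    [0,0,-0.04,0,0,0,0.07],
    [0,0,-0.08,0,0,0,0.07],
    [0,0,-0.12,0,0,0,0.07],
  ],
)

```text
t: 5.6
position: [0.5557, -0.4005, 0.2098]
tcp_rot: [1.0, -0.031, -0.0, -0.0]
force: [0.4, -0.2, -0.7]
opening: 0.0698
grip_force: 0.0
```

```bash
python3 - <<'E'
from h import *
go(.4805,.096,.2,np.radians(-90))
E
```

```text
shift [-0.1055 -0.491   0.0102] turn [-0.001  0.001 -0.061] q6 0.85 jaw -1.632
```

carry_out(
  deltas=[
    [-0.01,-0.045,0,0,0,0,0.07],
    [-0.02,-0.095,0,0,0,0,0.07],
    [-0.031,-0.143,0,0,0,0,0.07],
    [-0.041,-0.191,0,0,0,0,0.07],
    [-0.051,-0.239,0,0,0,0,0.07],
    [-0.062,-0.287,0,0,0,0,0.07],
    [-0.072,-0.335,0,0,0,0,0.07],
    [-0.082,-0.38,0,0,0,0,0.07],
  ],
)

```text
t: 6.4
position: [0.4967, -0.0144, 0.2091]
tcp_rot: [1.0, -0.031, 0.0, -0.0]
force: [0.6, 0.7, 0.1]
opening: 0.07
grip_force: 0.0
```

carry_out(
  deltas=[
    [-0.01,-0.045,0,0,0,0,0.07],
    [-0.02,-0.09,0,0,0,0,0.07],
    [-0.0235,-0.11,0,0,0,0,0.07],
    [-0.0235,-0.11,0,0,0,0,0.07],
    [-0.0235,-0.11,0,0,0,0,0.07],
  ],
)

```text
t: 6.9
position: [0.4806, 0.0949, 0.2089]
tcp_rot: [1.0, -0.03, 0.0, 0.0]
force: [0.3, -0.5, -0.7]
opening: 0.0699
grip_force: 0.0
```

```bash
python3 - <<'E'
from h import *
go(.4805,.096,.098)
E
```

```text
shift [-0.0002 -0.0012  0.1109] turn [ 0.001 -0.     0.   ] q6 1.6 jaw -1.63
```

carry_out(
  deltas=[
    [0,-0.001,0.045,0,0,0,0.07],
    [0,-0.001,0.09,0,0,0,0.07],
    [0,-0.001,0.111,0,0,0,0.07],
    [0,-0.001,0.111,0,0,0,0.05],
    [0,-0.001,0.111,0,0,0,0.03],
    [0,-0.001,0.111,0,0,0,0.025],
    [0,-0.001,0.111,0,0,0,0.025],
    [0,-0.001,0.111,0,0,0,0.025],
  ],
  grip_force=50,
)

```text
t: 7.7
position: [0.4815, 0.0955, 0.099]
tcp_rot: [1.0, -0.031, 0.001, 0.0]
force: [-0.2, -1.0, 1.2]
opening: 0.0349
grip_force: 50.4
```

```bash
python3 - <<'E'
from h import *
go(.380,-.2705,.2)
E
```

```text
shift [-0.0787  0.3716 -0.101 ] turn [ 0.    -0.002  0.   ] q6 1.6 jaw -1.632
```

carry_out(
  deltas=[
    [0,0,-0.02,0,0,0,0.025],
    [0,0,-0.05,0,0,0,0.025],
    [-0.008,0.037,-0.06,0,0,0,0.025],
    [-0.018,0.085,-0.06,0,0,0,0.025],
    [-0.028,0.133,-0.06,0,0,0,0.025],
    [-0.038,0.18,-0.06,0,0,0,0.025],
    [-0.048,0.228,-0.06,0,0,0,0.025],
    [-0.058,0.275,-0.06,0,0,0,0.025],
  ],
)

```text
t: 8.5
position: [0.4052, -0.1768, 0.1585]
tcp_rot: [1.0, -0.03, 0.001, 0.0]
force: [1.2, 0.6, -3.4]
opening: 0.0344
grip_force: 51.2
```

carry_out(
  deltas=[
    [-0.01,0.045,0,0,0,0,0.025],
    [-0.017,0.08,0,0,0,0,0.025],
    [-0.02,0.096,0,0,0,0,0.025],
    [-0.02,0.096,0,0,0,0,0.025],
    [-0.02,0.096,0,0,0,0,0.025],
  ],
)

```text
t: 9.0
position: [0.38, -0.2689, 0.1578]
tcp_rot: [1.0, -0.031, -0.0, -0.001]
force: [-0.1, -0.2, -4.3]
opening: 0.0343
grip_force: 51.2
```

```bash
python3 - <<'E'
from h import *
go(.380,-.2705,.103)
E
```

```text
shift [0.0001 0.0017 0.0548] turn [-0.001  0.     0.   ] q6 0.78 jaw -1.633
```

carry_out(
  deltas=[
    [0,0.0015,0.015,0,0,0,0.025],
    [0,0.0015,0.035,0,0,0,0.025],
    [0,0.0015,0.048,0,0,0,0.025],
    [0,0.0015,0.051,0,0,0,0.025],
    [0,0.0015,0.053,0,0,0,0.025],
    [0,0.0015,0.054,0,0,0,0.025],
    [0,0.0015,0.0545,0,0,0,0.025],
    [0,0.0015,0.0545,0,0,0,0.025],
  ],
)

```text
t: 9.8
position: [0.3803, -0.2714, 0.1039]
tcp_rot: [1.0, -0.031, 0.0, 0.0]
force: [0.2, -0.0, -2.8]
opening: 0.0348
grip_force: 51.3
```

carry_out(
  deltas=[
    [0,0,0.001,0,0,0,0.025],
    [0,0,0.001,0,0,0,0.025],
  ],
)

```text
t: 10.0
position: [0.3803, -0.2715, 0.103]
tcp_rot: [1.0, -0.031, 0.0, 0.0]
force: [-0.9, 1.0, 3.6]
opening: 0.0348
grip_force: 51.9
```

carry_out(
  deltas=[
    [0,0,0,0,0,0,0.04],
    [0,0,0,0,0,0,0.06],
    [0,0,0,0,0,0,0.07],
    [0,0,0,0,0,0,0.07],
    [0,0,-0.03,0,0,0,0.07],
    [0,0,-0.07,0,0,0,0.07],
    [0,0,-0.1,0,0,0,0.07],
    [0,0,-0.1,0,0,0,0.085],
  ],
)

```text
t: 10.8
position: [0.3819, -0.2733, 0.2067]
tcp_rot: [1.0, -0.031, 0.003, 0.003]
force: [0.5, -0.8, 0.5]
opening: 0.0825
grip_force: 0.0
```

```bash
python3 - <<'E'
from h import *
go(.40,.288,.2,np.radians(-47))
E
```

```text
shift [-0.0162 -0.5614  0.003 ] turn [ 0.008 -0.003 -0.812] q6 0.77 jaw -1.632
```

carry_out(
  deltas=[
    [-0.001,-0.045,0,0,0,-0.1,0.085],
    [-0.003,-0.09,0,0,0,-0.2,0.085],
    [-0.004,-0.14,0,0,0,-0.3,0.085],
    [-0.005,-0.19,0,0,0,-0.4,0.085],
    [-0.007,-0.24,0,0,0,-0.5,0.085],
    [-0.008,-0.29,0,0,0,-0.6,0.085],
    [-0.01,-0.34,0,0,0,-0.7,0.085],
    [-0.011,-0.39,0,0,0,-0.81,0.085],
  ],
)

```text
t: 11.6
position: [0.3921, 0.1206, 0.2018]
tcp_rot: [0.93, 0.368, -0.0, -0.0]
force: [1.1, -0.5, 0.2]
opening: 0.0851
grip_force: 0.0
```

carry_out(
  deltas=[
    [0,0,0,0,0,0,0.085],
    [0,0,0,0,0,0,0.085],
  ],
)

```text
t: 11.8
position: [0.3921, 0.1199, 0.2016]
tcp_rot: [0.93, 0.368, -0.001, -0.0]
force: [0.2, -0.4, 1.4]
opening: 0.0848
grip_force: 0.0
```

```bash
python3 - <<'E'
from h import *
go(.40,.288,.15,np.radians(-47))
E
```

```text
shift [ 0.1208 -0.1172  0.0516] turn [-0.001  0.001  0.002] q6 0.84 jaw -0.818
```

carry_out(
  deltas=[
    [0.03,-0.029,0.01,0,0,0,0.085],
    [0.06,-0.058,0.02,0,0,0,0.085],
    [0.09,-0.087,0.035,0,0,0,0.085],
    [0.121,-0.117,0.05,0,0,0,0.085],
    [0.121,-0.117,0.05,0,0,0,0.085],
    [0.121,-0.117,0.05,0,0,0,0.085],
  ],
)

```text
t: 12.4
position: [0.402, 0.2854, 0.1514]
tcp_rot: [0.931, 0.365, -0.001, 0.0]
force: [-0.1, -0.2, 0.0]
opening: 0.0852
grip_force: 0.0
```

```bash
python3 - <<'E'
from h import *
go(.40,.288,.037,np.radians(-47))
E
```

```text
shift [ 0.0006 -0.0033  0.1144] turn [-0.     0.003 -0.003] q6 1.21 jaw -0.823
```

carry_out(
  deltas=[
    [0.0005,-0.002,0.04,0,0,0,0.085],
    [0.0005,-0.002,0.08,0,0,0,0.085],
    [0.0005,-0.002,0.105,0,0,0,0.085],
    [0.0005,-0.002,0.114,0,0,0,0.085],
    [0.0005,-0.002,0.114,0,0,0,0.065],
    [0.0005,-0.002,0.114,0,0,0,0.05],
    [0.0005,-0.002,0.114,0,0,0,0.048],
    [0.0005,-0.002,0.114,0,0,0,0.048],
  ],
  grip_force=40,
)

```text
t: 13.2
position: [0.4024, 0.2885, 0.0402]
tcp_rot: [0.931, 0.366, 0.002, 0.0]
force: [-0.4, -3.3, 6.9]
opening: 0.0563
grip_force: 43.4
```

carry_out(
  deltas=[
    [0,0,0,0,0,0,0.048],
    [0,0,0,0,0,0,0.048],
  ],
)

```text
t: 13.4
position: [0.4023, 0.2885, 0.0402]
tcp_rot: [0.931, 0.366, 0.002, 0.0]
force: [0.3, -4.2, 6.8]
opening: 0.0561
grip_force: 43.4
```

```bash
python3 - <<'E'
from h import *
go(.45,-.1,.18,np.radians(-61))
go(.6547,-.195,.18,np.radians(-61))
E
```

```text
shift [-0.2292  0.3172 -0.1398] turn [ 0.002 -0.003  0.243] q6 1.22 jaw -0.822
shift [-0.144   0.5262 -0.1392] turn [ 0.002 -0.003  0.243] q6 1.22 jaw -0.822
```

carry_out(
  deltas=[
    [0,0,-0.02,0,0,0,0.048],
    [0,0,-0.06,0,0,0,0.048],
    [0,0,-0.1,0,0,0,0.048],
    [-0.02,0.027,-0.135,0,0,0.03,0.048],
    [-0.047,0.065,-0.14,0,0,0.08,0.048],
    [-0.075,0.104,-0.14,0,0,0.13,0.048],
    [-0.103,0.143,-0.14,0,0,0.18,0.048],
    [-0.13,0.18,-0.14,0,0,0.243,0.048],
  ],
)

```text
t: 14.2
position: [0.4284, 0.0665, 0.1795]
tcp_rot: [0.968, 0.249, 0.001, 0.0]
force: [1.4, 0.2, -1.4]
opening: 0.0564
grip_force: 43.1
```

carry_out(
  deltas=[
    [0,0,0,0,0,0,0.048],
  ],
)

```text
t: 14.3
position: [0.4295, 0.0633, 0.1794]
tcp_rot: [0.969, 0.247, 0.001, 0.001]
force: [0.5, -0.1, -1.3]
opening: 0.056
grip_force: 43.1
```

```bash
python3 - <<'E'
from h import *
from bench import *
print(get_state()["position"],get_state()["force"])
go(.45,-.1,.18,np.radians(-61))
go(.6565,-.194,.18,np.radians(-61))
E
```

```text
[0.42950728 0.06326196 0.17937623] [ 0.46806328 -0.05859518 -1.28652335]
shift [-0.06    0.1532 -0.0002] turn [ 0.003 -0.001 -0.008] q6 0.96 jaw -1.073
shift [0.0765 0.3345 0.0006] turn [ 0.003 -0.001 -0.008] q6 0.96 jaw -1.073
```

carry_out(
  deltas=[
    [-0.017,0.04,0,0,0,0,0.048],
    [-0.034,0.085,0,0,0,0,0.048],
    [-0.05,0.128,0,0,0,0,0.048],
    [-0.055,0.155,0,0,0,0,0.048],
    [-0.035,0.187,0,0,0,0,0.048],
    [-0.008,0.223,0,0,0,0,0.048],
    [0.019,0.259,0,0,0,0,0.048],
    [0.046,0.295,0,0,0,-0.008,0.048],
  ],
)

```text
t: 15.1
position: [0.6132, -0.1673, 0.1789]
tcp_rot: [0.967, 0.255, 0.0, 0.0]
force: [1.6, -0.3, -1.1]
opening: 0.0562
grip_force: 43.2
```

carry_out(
  deltas=[
    [0.018,0.024,0,0,0,0,0.048],
    [0.03,0.039,0,0,0,0,0.048],
    [0.03,0.039,0,0,0,0,0.048],
    [0.03,0.039,0,0,0,0,0.048],
  ],
)

```text
t: 15.5
position: [0.6564, -0.1856, 0.178]
tcp_rot: [0.967, 0.255, -0.0, -0.001]
force: [-0.4, -0.7, -1.5]
opening: 0.056
grip_force: 43.2
```

```bash
python3 - <<'E'
from h import *
go(.6565,-.194,.044,np.radians(-61))
E
```

```text
shift [-0.0039  0.0075  0.134 ] turn [-0.001  0.001  0.009] q6 0.62 jaw -1.056
```

carry_out(
  deltas=[
    [-0.004,0.0075,0,0,0,0.009,0.048],
    [-0.004,0.0075,0.04,0,0,0.009,0.048],
    [-0.004,0.0075,0.08,0,0,0.009,0.048],
    [-0.004,0.0075,0.11,0,0,0.009,0.048],
    [-0.004,0.0075,0.125,0,0,0.009,0.048],
    [-0.004,0.0075,0.13,0,0,0.009,0.048],
    [-0.004,0.0075,0.131,0,0,0.009,0.048],
    [-0.004,0.0075,0.132,0,0,0.009,0.048],
  ],
)

```text
t: 16.3
position: [0.658, -0.196, 0.0484]
tcp_rot: [0.968, 0.25, 0.001, 0.001]
force: [0.7, -0.7, -1.1]
opening: 0.056
grip_force: 43.2
```

carry_out(
  deltas=[
    [0,0,0.001,0,0,0,0.048],
    [0,0,0.001,0,0,0,0.048],
  ],
)

```text
t: 16.5
position: [0.6575, -0.1956, 0.0466]
tcp_rot: [0.968, 0.25, 0.001, 0.001]
force: [0.2, -0.2, -1.3]
opening: 0.0563
grip_force: 43.2
```

carry_out(
  deltas=[
    [0,0,0.001,0,0,0,0.048],
    [0,0,0.0015,0,0,0,0.048],
    [0,0,0.0015,0,0,0,0.048],
  ],
)

```text
t: 16.8
position: [0.657, -0.1954, 0.0443]
tcp_rot: [0.968, 0.25, 0.0, 0.0]
force: [0.2, 1.4, 1.7]
opening: 0.0562
grip_force: 43.5
```

carry_out(
  deltas=[
    [0,0,0.001,0,0,0,0.048],
    [0,0,0.001,0,0,0,0.048],
  ],
)

```text
t: 17.0
position: [0.657, -0.1954, 0.0442]
tcp_rot: [0.968, 0.25, 0.0, 0.0]
force: [-2.7, 0.8, 8.2]
opening: 0.0562
grip_force: 44.2
```

Contact with the floor; release and retreat.

carry_out(
  deltas=[
    [0,0,0,0,0,0,0.065],
    [0,0,0,0,0,0,0.075],
    [0,0,0,0,0,0,0.08],
    [0,0,-0.01,0,0,0,0.08],
    [0,0,-0.05,0,0,0,0.08],
    [0,0,-0.1,0,0,0,0.08],
    [0,0,-0.14,0,0,0,0.08],
    [0,0,-0.14,0,0,0,0.08],
  ],
)

```text
t: 17.8
position: [0.6604, -0.197, 0.1918]
tcp_rot: [0.968, 0.25, 0.005, 0.005]
force: [1.4, -0.1, 0.5]
opening: 0.0798
grip_force: 0.0
```

```bash
python3 - <<'E'
from h import *
go(.631,.2085,.18)
E
```

```text
shift [ 0.1703 -0.3692  0.0089] turn [ 0.012 -0.008  0.   ] q6 0.61 jaw -1.066
```

carry_out(
  deltas=[
    [0.018,-0.04,0,0,0,0,0.08],
    [0.037,-0.082,0,0,0,0,0.08],
    [0.057,-0.125,0,0,0,0,0.08],
    [0.077,-0.168,0,0,0,0,0.08],
    [0.097,-0.211,0,0,0,0,0.08],
    [0.117,-0.254,0,0,0,0,0.08],
    [0.137,-0.297,0,0,0,0,0.08],
    [0.155,-0.335,0,0,0,0,0.08],
  ],
)

```text
t: 18.6
position: [0.6297, 0.1752, 0.1829]
tcp_rot: [0.968, 0.25, -0.0, -0.0]
force: [0.2, -0.1, -0.0]
opening: 0.08
grip_force: 0.0
```

carry_out(
  deltas=[
    [0.015,-0.034,0,0,0,0,0.08],
    [0.015,-0.034,0,0,0,0,0.08],
    [0.015,-0.034,0,0,0,0,0.08],
  ],
)

```text
t: 18.9
position: [0.6267, 0.2108, 0.1826]
tcp_rot: [0.968, 0.251, -0.0, 0.0]
force: [0.6, -0.2, -0.6]
opening: 0.0798
grip_force: 0.0
```

```bash
python3 - <<'E'
from h import *
go(.631,.2085,.047)
E
```

```text
shift [0.0027 0.004  0.1356] turn [ 0.     0.001 -0.   ] q6 1.22 jaw -1.064
```

carry_out(
  deltas=[
    [0.003,0.004,0.04,0,0,0,0.08],
    [0.003,0.004,0.085,0,0,0,0.08],
    [0.003,0.004,0.12,0,0,0,0.08],
    [0.003,0.004,0.1355,0,0,0,0.08],
    [0.003,0.004,0.1355,0,0,0,0.06],
    [0.003,0.004,0.1355,0,0,0,0.04],
    [0.003,0.004,0.1355,0,0,0,0.038],
    [0.003,0.004,0.1355,0,0,0,0.038],
  ],
  grip_force=35,
)

```text
t: 19.7
position: [0.6333, 0.2078, 0.0497]
tcp_rot: [0.968, 0.25, 0.002, 0.0]
force: [0.3, -1.1, 1.9]
opening: 0.0451
grip_force: 36.0
```

carry_out(
  deltas=[
    [0,0,0,0,0,0,0.038],
    [0,0,0,0,0,0,0.038],
  ],
)

```text
t: 19.9
position: [0.6333, 0.2079, 0.0496]
tcp_rot: [0.968, 0.25, 0.002, 0.0]
force: [0.1, -0.8, 6.9]
opening: 0.0447
grip_force: 36.1
```

```bash
python3 - <<'E'
from h import *
go(.537,.393,.11)
E
```

```text
shift [ 0.0055 -0.2085 -0.0608] turn [ 0.002 -0.004  0.   ] q6 1.22 jaw -1.066
```

carry_out(
  deltas=[
    [0,0,-0.025,0,0,0,0.038],
    [0,0,-0.055,0,0,0,0.038],
    [0.001,-0.03,-0.06,0,0,0,0.038],
    [0.002,-0.07,-0.06,0,0,0,0.038],
    [0.004,-0.115,-0.06,0,0,0,0.038],
    [0.005,-0.16,-0.06,0,0,0,0.038],
    [0.0065,-0.195,-0.06,0,0,0,0.038],
    [0.0065,-0.208,-0.06,0,0,0,0.038],
  ],
)

```text
t: 20.7
position: [0.5343, 0.3963, 0.1075]
tcp_rot: [0.968, 0.251, -0.0, -0.001]
force: [0.9, 0.4, -0.6]
opening: 0.045
grip_force: 36.4
```

carry_out(
  deltas=[
    [0,0,0,0,0,0,0.038],
    [0,0,0,0,0,0,0.038],
  ],
)

```text
t: 20.9
position: [0.5372, 0.3923, 0.1074]
tcp_rot: [0.968, 0.25, 0.0, 0.0]
force: [0.2, -0.1, -1.2]
opening: 0.0452
grip_force: 36.4
```

```bash
python3 - <<'E'
from h import *
go(.538,.3925,.0535)
E
```

```text
shift [0.0008 0.0001 0.0539] turn [ 0.001  0.    -0.   ] q6 1.53 jaw -1.066
```

carry_out(
  deltas=[
    [0.001,0,0.02,0,0,0,0.038],
    [0.001,0,0.038,0,0,0,0.038],
    [0.001,0,0.047,0,0,0,0.038],
    [0.001,0,0.05,0,0,0,0.038],
    [0.001,0,0.052,0,0,0,0.038],
    [0.001,0,0.053,0,0,0,0.038],
    [0.001,0,0.053,0,0,0,0.038],
  ],
)

```text
t: 21.6
position: [0.5382, 0.3935, 0.0551]
tcp_rot: [0.968, 0.25, 0.001, -0.0]
force: [-0.9, 0.6, -1.3]
opening: 0.0452
grip_force: 36.5
```

carry_out(
  deltas=[
    [0,0,0.001,0,0,0,0.038],
    [0,0,0.001,0,0,0,0.038],
  ],
)

```text
t: 21.8
position: [0.5379, 0.3937, 0.0538]
tcp_rot: [0.968, 0.25, 0.0, -0.0]
force: [-0.5, -0.5, -0.3]
opening: 0.045
grip_force: 36.5
```

carry_out(
  deltas=[
    [0,0,0.0008,0,0,0,0.038],
    [0,0,0.0008,0,0,0,0.038],
  ],
)

```text
t: 22.0
position: [0.5382, 0.3939, 0.0537]
tcp_rot: [0.968, 0.25, 0.001, -0.0]
force: [-1.2, 0.7, 4.7]
opening: 0.045
grip_force: 36.7
```

carry_out(
  deltas=[
    [0,0,0,0,0,0,0.06],
    [0,0,0,0,0,0,0.07],
    [0,0,0,0,0,0,0.08],
    [0,0,0,0,0,0,0.08],
    [0,0,-0.04,0,0,0,0.08],
    [0,0,-0.09,0,0,0,0.08],
    [0,0,-0.14,0,0,0,0.08],
    [0,0,-0.17,0,0,0,0.08],
  ],
)

```text
t: 22.8
position: [0.5389, 0.3941, 0.2273]
tcp_rot: [0.968, 0.25, 0.003, -0.001]
force: [0.1, -0.4, 0.4]
opening: 0.0802
grip_force: 0.0
```

```bash
python3 - <<'E'
from h import *
from bench import *
c=read_camera("top");P=world(c)
it={"bottle":(.38,-.2703,.116),"jar":(.5369,.3926,.066),"sq":(.5553,-.4011,.102),"box":(.6547,-.1949,.058)}
for n,(x,y,h) in it.items():
    s=(abs(P[...,2]-h)<.012)&(np.hypot(P[...,0]-x,P[...,1]-y)<.06);q=P[s]
    r=cv2.minAreaRect((q[:,:2]*1000).astype(np.float32)) if len(q)>4 else None
    print(n,len(q),r,"z",np.median(q[:,2])-h,"off mm",r and (np.array(r[0])-[x*1e3,y*1e3]).round(1))
for n in("top","side"):
    c=read_camera(n);cv2.imwrite(f"pics/{n}1.png",cv2.resize(c["frame"][...,::-1],(800,600),interpolation=cv2.INTER_CUBIC))
print(get_state()["position"],get_state()["t"])
E
```

```text
bottle 186 ((378.65478515625, -269.46063232421875), (34.06755828857422, 33.96088409423828), 49.5128059387207) z -0.00022583829126131272 off mm [-1.3  0.8]
jar 275 ((536.3504028320312, 394.3105773925781), (44.39577865600586, 43.7215690612793), 89.66435241699219) z 0.00038118623688356 off mm [-0.5  1.7]
sq 142 ((553.8358764648438, -398.5802307128906), (30.189420700073242, 29.665279388427734), 42.826229095458984) z -0.00014542347936638556 off mm [-1.5  2.5]
box 789 ((656.0811157226562, -197.4845733642578), (89.96432495117188, 57.35810089111328), 28.84861183166504) z 0.0002070409646405466 off mm [ 1.4 -2.6]
[0.53898689 0.39414309 0.22588318] 22.95
```

View pics/top1.png

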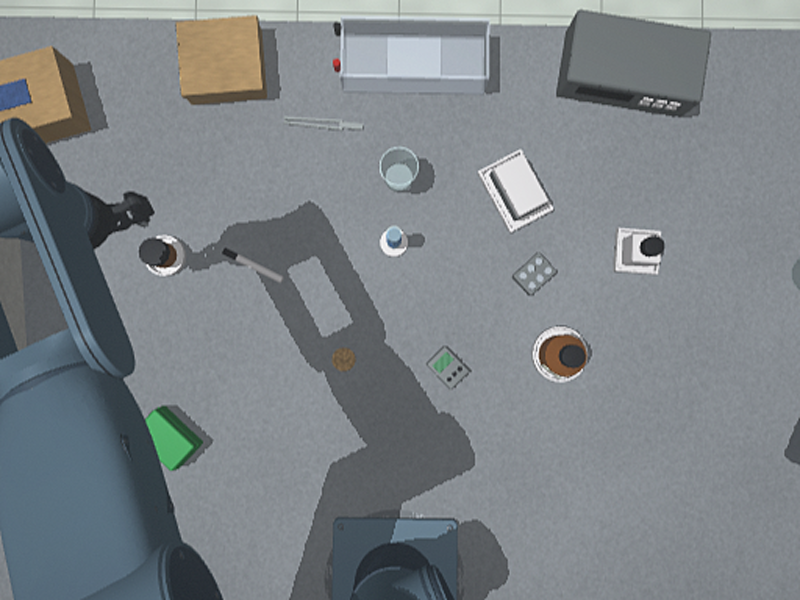

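View pics/side1.png

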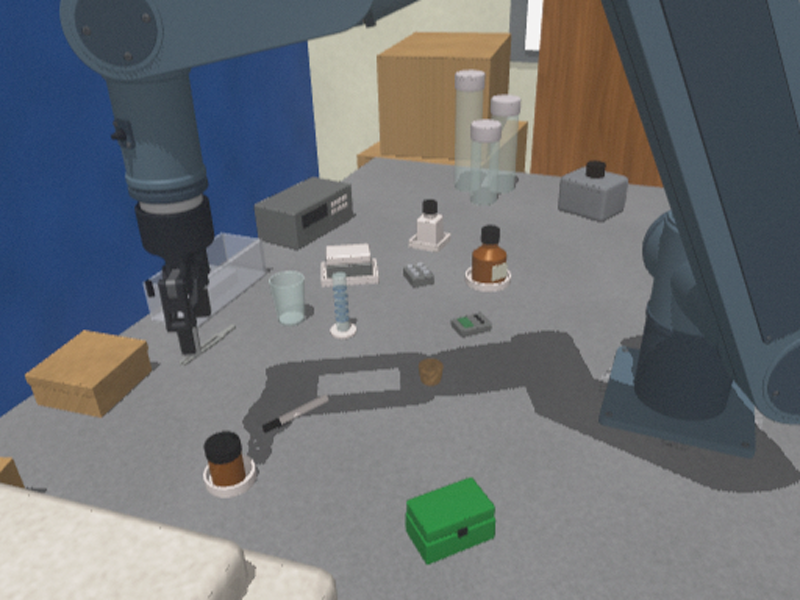

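Both views show all four pieces upright in their holders: jar (163,253), bottle (562,354), square bottle (640,250) and tip box (516,191) in the top view. Each is within 3 mm of centre and at floor height. The beaker and cylinder haven't moved, and the arm is clear of everything.

carry_out(
  deltas=[
    [0,0,0,0,0,0,0.08],
    [0,0,0,0,0,0,0.08],
  ],
)

```text
t: 23.15
position: [0.5368, 0.393, 0.2204]
tcp_rot: [0.968, 0.25, -0.002, 0.0]
force: [0.4, -0.1, 0.0]
opening: 0.0796
grip_force: 0.0
```

```bash
python3 -c "
from bench import *
print(close_job())"
```

```text
the job is handed in; nothing more can be done
None
```

All four pieces are standing upright in their matching holders, each measured within about 3 mm of centre and on the holder floor; the beaker and cylinder were not disturbed, and the job was handed in at about 23 s of the 96 s allowed (no verdict was returned).

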